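# Roll the long roller onto the setting line

### The job

Two plain metal rollers lie on the setting plate, one on each side of the marked line. Set the fingertips on top of the longer roller and push its top sideways, in several short strokes if need be, so that it rolls across the plate and comes to rest with its axis over and along the line. Nothing is to be gripped or lifted; leave the shorter roller and the other things where they are and finish with the hand clear.

Things in the scene. Friction and masses are not known exactly. Their poses are not given: they have to be found in the camera images.
- line_mid (a point): middle of the marked line, on top of the setting plate: a fixed plain grey metal slab 200 (x) by 340 mm (y), top 10 mm above the bench, yaw within 20 degrees. The line is a flush black strip 6 mm wide, 190 mm long, along this point's x; rollers roll along its y; z is up. Dark stop strips 8 mm wide rise 8 mm above the top at both ends of the plate, 162 mm from the line
- long_roller_center (a point): centre of the longer roller: loose metal cylinder, 40 mm diameter, 150 mm long, 0.3-0.5 kg, thin 10 mm journals; centre 20 mm, top 40 mm above plate. x runs along it; y, z turn as it rolls. Starts 55-80 mm from the line, either side, within 3 deg of parallel. Friction 0.5: a light press on top (4 N) drives it half as far as the fingers go, square to its axis; it stops with them
- short_roller_center (a point): centre of the shorter roller: same make and diameter (40 mm), but only 90 mm long; centre 20 mm above the plate's top; x runs along it. It lies 55-80 mm from the line on the other side and must stay there
- loupe: black eye loupe standing on the bench, about 35 mm wide and 32 mm high, beyond the left end of the plate; origin at the middle of its underside
- driver: torque screwdriver lying on the bench to the left of the plate, 186 mm long and 30 mm thick; origin at the middle of its underside
There are look-alikes about, which are no part of the job. What is shaped like the part that bears long_roller_center but blue is not meant.

How it is judged:
On the way:
1. the long roller, lying on the plate, has rolled a quarter turn or so with the fingertips on its top (angle between long_roller_center's own z axis and vertical above 1.3 rad and z of long_roller_center in the frame of line_mid below 0.026 m and contact force between the fingers and long_roller above 0.3 N and z of the grasp point in the frame of line_mid above 0.048 m).
At the end, for the whole second after the job is handed in: The long roller rests on the plate, the middle of its axis within 8 mm of the line sideways and 30 mm of its middle lengthwise, within 0.12 rad of its direction; the short roller has moved under 12 mm, the loupe and screwdriver under 20 mm (y of long_roller_center in the frame of line_mid between -0.008 and 0.008 m and x of long_roller_center in the frame of line_mid between -0.03 and 0.03 m and z of long_roller_center in the frame of line_mid between 0.015 and 0.025 m and angle between the x axis of long_roller_center and the x axis of line_mid, either way round below 0.12 rad and linear speed of long_roller below 0.01 m/s and distance of short_roller_center from where it was at the start of the episode below 0.012 m and distance of each of loupe, driver from where it was at the start of the episode below 0.02 m); the robot touches nothing.
It fails at once if the long roller is lifted off the plate by more than 8 mm (z of long_roller_center in the frame of line_mid above 0.028 m).
It fails at once if the short roller is moved more than 12 mm or lifted (distance of short_roller_center from where it was at the start of the episode above 0.012 m or z of short_roller_center in the frame of line_mid above 0.028 m).
It fails at once if the loupe or the screwdriver is moved more than 20 mm (distance of any of loupe, driver from where it was at the start of the episode above 0.02 m).
It also fails if it takes over 51 s, if anything falls off the work surface, if the arm or the gripper's body presses on something with over 40 N, if the wrist force passes 120 N, or if a joint passes its speed limit or range.

### The arm

A 6-joint arm with a two-finger parallel gripper is mounted at the origin on a cart in front of the work surface, level with it; the furniture and walls round the work are solid. World frame = base frame: x ahead of the robot, y to its left, z up, the work surface at z = 0. Lengths are in m, angles in rad, forces in N, time in s.
With the tool pointing down it reaches from about 0.3 to 0.775 m from the base axis. Payload 14.6 kg.
Tool frame: the origin (TCP) lies on the centre line of the jaws, within the pads' length; the fingertips stand 19 mm ahead of it and the grasp point (between the pads) is the TCP; y points along the fingers, x is the direction in which the jaws open and shut, and the axes are right-handed (so a half turn about y gives the same grasp; the last joint's range is limited). The gripper opens to 94 mm and grips with 3 to 60 N. Pads are 16 mm wide; open, the fingers measure 119 mm over their backs; the gripper's body (75 mm by 177 mm) begins 78 mm behind the grasp point.
Start: joints at [1.088, 0.3, 1.521, -0, 1.321, -0.067], TCP at [0.222, 0.503, 0.224] pointing down, gripper open.
Joint ranges: [-3.03, 3.03], [-0.79, 2.21], [0.23, 2.52], [-1.04, 4.18], [0, 3.07], [-2.55, 2.55]. Speed limits (rad/s): [2.22, 2.22, 2.57, 3.14, 3.14, 3.14].

### API

Orientations are given as [roll, pitch, yaw] about the fixed x, y, z axes, in that order (R = Rz(yaw) Ry(pitch) Rx(roll)).
In Python, from station import get_obs, cams, workorder gives the robot as it stands.
- The arm moves only by the shell command python3 -m handwheel 'ROWS' [FORCE]. ROWS is JSON, a list of rows, each an object of numbers: "fingers": the opening, from -1 (shut) to 1 (fully open); "x", "y", "z": the shift along the tool's x, y, z in m; "spin": the turn about the tool's y in degrees. In form: [{"fingers": .., "x": .., "y": .., "z": .., "spin": ..}, ...]. A call has exactly 10 rows; each row is the pose to reach, as a shift and turn from the pose commanded when the call began, along the tool's axes at that moment; what a row does not reach only later rows make up. A row lasts 1/10 s, in which the tool goes at most 50 mm and 8.59 degrees, less where a joint would pass 70% of its speed; a pose out of reach is approached as far as the arm can. A call with a gripper value outside its range is refused whole. The fingers move at their own pace and stop on an object; FORCE is the grip in N (left out, the last holds). Time passes only in rows, so rows that repeat a pose let the fingers close, or fill a call up. It gives the time, the measured TCP pose, the force and the opening at its end, in the units of the state.
- get_obs(): the state, without advancing time (a new reading comes with each control period).
- cams.camera(name): name is "side" or "top"; returns (picture, depth): 480x640x3 uint8, red, green, blue; 480x640 float32, m along the optical axis (not along the pixel's ray), 0 where there is no reading.
- cams.get_calibration(name): a dict with "fx", "fy", "cx", "cy" (pixels), "dist" ([k1, k2, p1, p2, k3] as OpenCV has them; the pictures are not rectified), "view" (4x4, takes a point from world to camera coordinates). Camera axes: x right, y down, z forward; pixel columns grow to the right and rows downward; lengths in m; the calibration is good to about 2 mm. A picture is of the moment at which its call begins. get_calibration takes no time and is no camera call.
- workorder.hand_in(): hands the job in, once; it reports no verdict.
The state is a dict: "time_s": time; "qpos": joint angles; "joint_vel": joint speeds; "tau": joint torques, N m; "ee_pos": TCP position; "eef_rot": TCP orientation; "force": force on the tool from outside, world axes, zero at the start; "moment": the same for the moment, N m; "grip_width": finger opening in m.
Only numpy, scipy, OpenCV 4.12 (cv2) and the standard library are available. Lean on these libraries where they do the work, as an engineer would, in place of code of your own. Each camera call takes 0.05 s, during which the arm holds its last target. There are 200 camera calls.

## Working session

There is one attempt and no reset: what is moved stays moved. The work goes in short steps, Python scripts to look and compute and a shell command to move; the robot and the scene stay as the last step left them, time stands still between calls to the robot, and variables do not carry over. Pictures are saved under pics/ and viewed, about 8 in all and at most 12, crops included, and the job is handed in when it is done.

```bash
mkdir -p pics; ls
python3 - <<'E'
from station import get_obs,cams
import cv2,numpy as np
for n in("top","side"):
    p,d=cams.camera(n);cv2.imwrite(f"pics/{n}0.png",p[:,:,::-1]);np.savez(f"pics/{n}0.npz",p=p,d=d)
    c=cams.get_calibration(n);print(n,{k:np.round(v,4).tolist() for k,v in c.items()})
print(get_obs())
E
```

```text
pics
top {'fx': 580.2578, 'fy': 580.2578, 'cx': 315.3464, 'cy': 242.6933, 'dist': [-0.0001, 0.0, 0.0, 0.0, 0.0], 'view': [[0.0191, -0.9997, -0.0145, 0.0584], [-0.9919, -0.0172, -0.126, 0.5489], [0.1257, 0.0168, -0.9919, 1.2811], [0.0, 0.0, 0.0, 1.0]]}
side {'fx': 529.154, 'fy': 529.154, 'cx': 324.7922, 'cy': 237.4907, 'dist': [0.0153, 0.0, 0.0, 0.0, 0.0], 'view': [[-0.9991, 0.0377, 0.0196, 0.5379], [-0.0008, 0.4431, -0.8965, 0.0201], [-0.0425, -0.8957, -0.4427, 1.2687], [0.0, 0.0, 0.0, 1.0]]}
{'time_s': 0.1, 'qpos': array([ 1.08841588e+00,  3.00408113e-01,  1.52152397e+00,  5.20555939e-06,
        1.32073002e+00, -6.66025998e-02]), 'joint_vel': array([-0.00125472, -0.00098841, -0.00155664, -0.00010816,  0.00022149,
        0.00287867]), 'tau': array([ 2.97558021e-03, -5.32644975e+01, -3.53283226e+01,  7.09794788e-02,
        2.35300872e-02, -1.02844751e-04]), 'ee_pos': array([0.22204371, 0.50293953, 0.22394504]), 'eef_rot': array([-1.57072012e+00,  1.06675042e-03,  1.15501723e+00]), 'force': array([0.1311597 , 0.25121064, 0.36917772]), 'moment': array([-0.01857176,  0.00159073, -0.03249158]), 'grip_width': 0.09369133751944808}
```

View pics/top0.png

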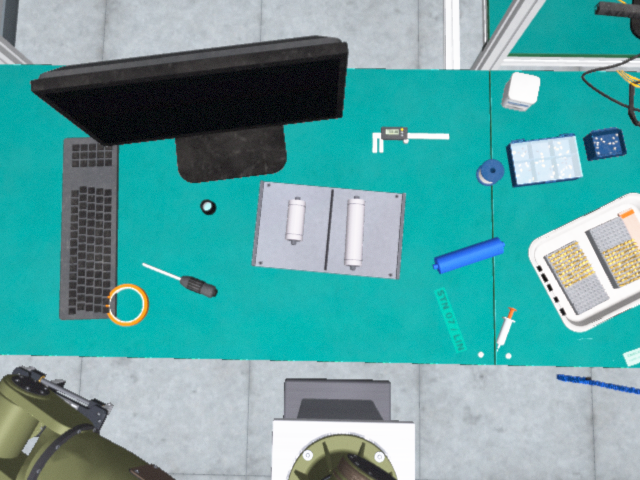

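View pics/side0.png

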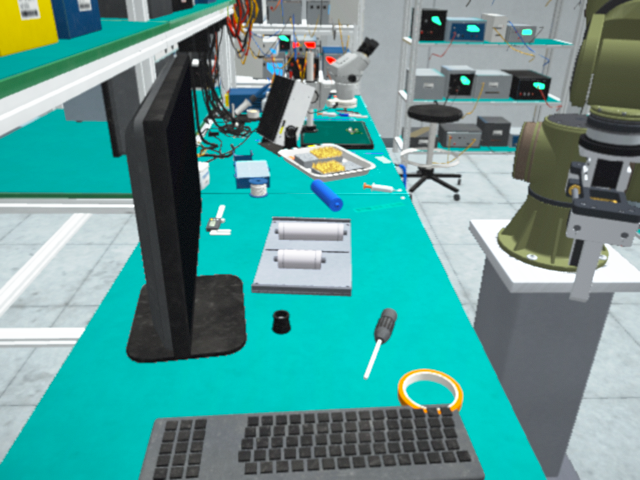

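The top view shows the long metal roller at about (355,232), the short one at (295,220), the line at about (330,230), the loupe at (208,207) and the driver at (200,285). The blue look-alike is at (468,255). By description I choose the metal roller at (355,232), right of the line. Next I measure it and check the choice in a crop.

```bash
cat > h.py <<'E'
import numpy as np,cv2
from station import cams,get_obs
def cloud(n,p=None,d=None):
    if p is None:p,d=cams.camera(n)
    c=cams.get_calibration(n);K=np.array([[c['fx'],0,c['cx']],[0,c['fy'],c['cy']],[0,0,1.]])
    v,u=np.mgrid[:480,:640];uv=np.stack([u,v],-1).reshape(-1,1,2).astype(np.float32)
    r=cv2.undistortPoints(uv,K,np.array(c['dist'])).reshape(480,640,2)
    P=np.dstack([r*d[...,None],d]);V=np.array(c['view'])
    return p,(P-V[:3,3])@V[:3,:3]
def fit(Q):
    """min-area rectangle: centre, (long,short), direction of long side (mod pi)"""
    (cx,cy),(w,h),_=r=cv2.minAreaRect((Q[:,:2]*1000).astype(np.float32));b=cv2.boxPoints(r)
    e=max((b[1]-b[0],b[2]-b[1]),key=np.linalg.norm)
    return np.round([cx,cy],1),np.round([max(w,h),min(w,h)],1),np.degrees(np.arctan2(e[1],e[0]))%180
E
python3 - <<'E'
from h import *
for n,box in(("top",(165,290,240,420)),("side",(205,300,245,365))):
    z=np.load(f"pics/{n}0.npz");p,X=cloud(n,z['p'],z['d'])
    m=np.zeros((480,640),bool);a,b,c,e=box;m[a:b,c:e]=1;ok=m&(z['d']>0)
    g=p.astype(int);pl=ok&(abs(X[...,2]-.01)<.006)&(np.ptp(g,axis=2)<25)
    print(n,"plate",fit(X[pl]),np.median(X[pl][:,2]))
    k=(ok&(X[...,2]>.033)&(X[...,2]<.07)).astype(np.uint8)
    N,L,S,C=cv2.connectedComponentsWithStats(k)
    for i in range(1,N):
        if S[i,4]>60:
            Q=X[L==i];print(" roller",C[i].round(),S[i,4],fit(Q),np.percentile(Q[:,2],[50,98]).round(4))
    k=(pl&(g.max(2)<90)).astype(np.uint8)
    N,L,S,C=cv2.connectedComponentsWithStats(k,connectivity=8)
    for i in range(1,N):
        if S[i,4]>50: Q=X[L==i];print(" dark",C[i].round(),S[i,4],fit(Q),(1e3*Q.mean(0)).round(1))
p=np.load("pics/top0.npz")['p'];cv2.imwrite("pics/c0.png",cv2.resize(p[170:290,240:420,::-1],None,fx=4,fy=4,interpolation=2))
E
```

```text
top plate (array([606.1,  63.4]), array([390.5, 240.8]), np.float32(85.744705)) 0.010595719256303312
 roller [295. 220.] 712 (array([598. , 115.5]), array([109.6,  39.5]), np.float32(176.37442)) [0.0469 0.0548]
 roller [354. 232.] 1179 (array([573.1, -19.6]), array([168.8,  39.3]), np.float32(177.51648)) [0.0474 0.0544]
 dark [258. 169.] 343 (array([720.2, 198.7]), array([101.6,  27.5]), np.float32(91.86376)) [722.5 206.8  11.7]
side plate (array([581.4,  44.5]), array([344.3, 195.8]), np.float32(85.67519)) 0.00899278205047449
 roller [310. 228.] 695 (array([572.7,  -9.2]), array([167.2,  32.2]), np.float32(176.37314)) [0.0433 0.0498]
 roller [299. 256.] 533 (array([600.8, 124.3]), array([102. ,  33.6]), np.float32(176.88055)) [0.0433 0.0499]
 dark [303. 290.] 294 (array([595.1, 209.9]), array([193.3,   9. ]), np.float32(175.43596)) [590.2 210.5  10.6]
```

View pics/c0.png

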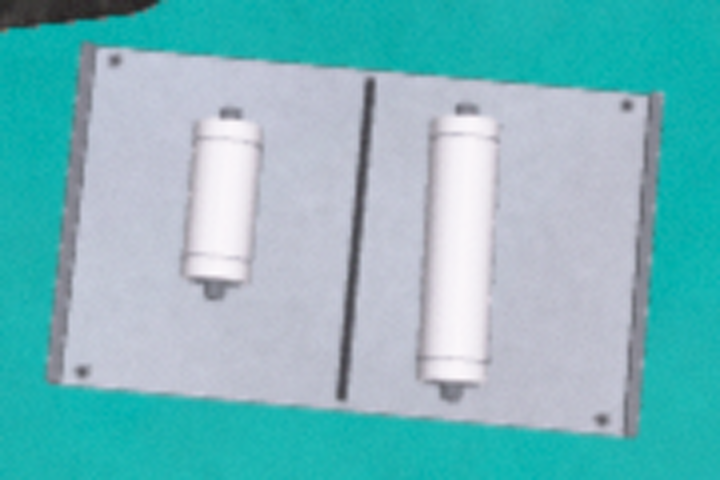

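The crop confirms it: the long roller is plain metal, at crop (458,250), with the line at crop (371,80)–(342,398) and the short roller at (222,200). Since the depth is noisy, I'll intersect the pixel rays with known heights instead.

```bash
cat >> h.py <<'E'
def ray(n,uv,z):
    c=cams.get_calibration(n);K=np.array([[c['fx'],0,c['cx']],[0,c['fy'],c['cy']],[0,0,1.]])
    r=cv2.undistortPoints(np.array(uv,np.float32).reshape(-1,1,2),K,np.array(c['dist'])).reshape(-1,2)
    V=np.array(c['view']);R=V[:3,:3];o=-R.T@V[:3,3];d=np.c_[r,np.ones(len(r))]@R
    return o+d*((z-o[2])/d[:,2])[:,None]
def measure(p):
    """top view: line and bright rollers, in mm"""
    g=p.astype(int);s=np.zeros((480,640),bool);s[170:290,240:420]=1
    out={}
    k=(s&(g.min(2)>205)).astype(np.uint8);N,L,S,C=cv2.connectedComponentsWithStats(k)
    for i in range(1,N):
        if S[i,4]>250:
            v,u=np.nonzero(L==i);W=ray("top",np.c_[u,v],.030);c,w,a=fit(W)
            out['long' if w[0]>120 else 'short']=(c,w,round(float(a),2))
    return out
def line(p):
    g=p.max(2).astype(float);pts=[]
    for v in range(196,265):
        u0=332.75-(v-190)*7.25/79.5;u=np.arange(int(u0)-5,int(u0)+7);w=np.clip(150-g[v,u],0,None);pts.append([(w*u).sum()/w.sum(),v])
    W=ray("top",pts,.010)[:,:2]*1000;f=cv2.fitLine(W.astype(np.float32),cv2.DIST_HUBER,0,.01,.01).ravel()
    return f
E
python3 - <<'E'
from h import *
p=np.load("pics/top0.npz")['p'];f=line(p);m=measure(p);print(m)
e=ray("top",[[332.75,189.2],[325.5,270.2]],.01)[:,:2]*1000;print("line ends",e,np.linalg.norm(e[1]-e[0]))
d=f[:2]*np.sign(f[0]);mid=e.mean(0);mid=f[2:]+d*((mid-f[2:])@d);n=np.array([-d[1],d[0]])
print("mid",mid,"yaw",np.degrees(np.arctan2(d[1],d[0])))
for k in m: print(k,(m[k][0]-mid)@d,(m[k][0]-mid)@n)
print(p[232,345:366].min(1),p[185:196,357].min(1))
c=cams.get_calibration("side")
E
```

```text
{'short': (array([602.4, 115.1]), array([91.9, 31.3]), 175.62), 'long': (array([576.3, -22.5]), array([151.1,  32.3]), 178.11)}
line ends [[677.72430954  30.50504936]
 [487.65491457  44.23838909]] 190.56489583288848
mid [582.80364421  38.91261705] yaw -4.2323766
short 13.920152664860572 77.42585832076583
long -1.9535496645366548 -61.72511954931106
[186 154 174 194 217 227 235 240 242 244 246 246 243 241 238 232 223 197
 183 190 193] [ 18  26  28  28  76 174 191 193 190 188 174]
```

Measured lengths of 151 and 92 mm and a line of 190.6 mm agree with the spec. The long roller is at y ≈ -61 mm from the line and 2.3° off parallel. I'll put the jaws, open, along the roller axis and first travel high.

```bash
python3 -m handwheel '[{"fingers":1,"x":-0.024,"y":0,"z":-0.038,"spin":6.8},{"fingers":1,"x":-0.048,"y":0,"z":-0.076,"spin":13.6},{"fingers":1,"x":-0.072,"y":0,"z":-0.114,"spin":20.4},{"fingers":1,"x":-0.096,"y":0,"z":-0.152,"spin":27.2},{"fingers":1,"x":-0.12,"y":0,"z":-0.19,"spin":34},{"fingers":1,"x":-0.144,"y":0,"z":-0.228,"spin":40.8},{"fingers":1,"x":-0.168,"y":0,"z":-0.266,"spin":47.6},{"fingers":1,"x":-0.192,"y":0,"z":-0.304,"spin":54.4},{"fingers":1,"x":-0.216,"y":0,"z":-0.342,"spin":61.2},{"fingers":1,"x":-0.24,"y":0,"z":-0.38,"spin":68}]'; python3 -c "
from station import get_obs;o=get_obs();print(o['ee_pos'],o['eef_rot'],o['qpos'])"
```

```text
time_s: 1.1
ee_pos: [0.4734, 0.1283, 0.2243]
eef_rot: [-1.571, 0.0, -0.037]
force: [0.1, 1.5, 1.1]
grip_width: 0.0939
[0.47344715 0.12832371 0.2243318 ] [-1.57080134e+00  2.55385844e-04 -3.67956143e-02] [1.89972397e-01 1.67355913e-01 1.68470691e+00 5.46807711e-05
 1.28977980e+00 2.26752839e-01]
```

```bash
python3 -m handwheel '[{"fingers":1,"x":0.025,"y":0.015,"z":-0.035,"spin":0},{"fingers":1,"x":0.05,"y":0.03,"z":-0.07,"spin":0},{"fingers":1,"x":0.075,"y":0.05,"z":-0.105,"spin":0},{"fingers":1,"x":0.1,"y":0.075,"z":-0.14,"spin":0},{"fingers":1,"x":0.1075,"y":0.105,"z":-0.152,"spin":0},{"fingers":1,"x":0.1075,"y":0.13,"z":-0.152,"spin":0},{"fingers":1,"x":0.1075,"y":0.14,"z":-0.152,"spin":0},{"fingers":1,"x":0.1075,"y":0.146,"z":-0.152,"spin":0},{"fingers":1,"x":0.1075,"y":0.148,"z":-0.152,"spin":0},{"fingers":1,"x":0.1075,"y":0.148,"z":-0.152,"spin":0}]'
python3 - <<'E'
from h import *
p,_=cams.camera("side");cv2.imwrite("pics/s1.png",cv2.resize(p[180:310,240:400,::-1],None,fx=4,fy=4,interpolation=2));print(get_obs()['ee_pos'],get_obs()['force'],get_obs()['eef_rot'])
E
```

```text
time_s: 2.1
ee_pos: [0.5758, -0.0249, 0.0774]
eef_rot: [-1.571, -0.001, -0.031]
force: [0.8, 0.1, 0.7]
grip_width: 0.0942
[ 0.57586975 -0.0249882   0.07753928] [-0.99672556  0.51418598 -0.27798738] [-1.57092150e+00 -1.56457476e-03 -3.13276710e-02]
```

View pics/s1.png

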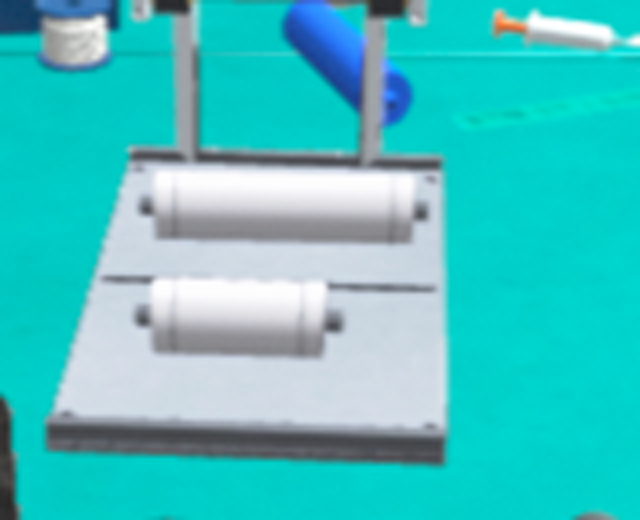

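Both tips are over the long roller's top, at (187,160) and (370,160), inside its span of 155–413. Next I lower slowly to a light press.

```bash
python3 -m handwheel '[{"fingers":1,"x":0,"y":0.002,"z":0,"spin":0},{"fingers":1,"x":0,"y":0.004,"z":0,"spin":0},{"fingers":1,"x":0,"y":0.005,"z":0,"spin":0},{"fingers":1,"x":0,"y":0.006,"z":0,"spin":0},{"fingers":1,"x":0,"y":0.007,"z":0,"spin":0},{"fingers":1,"x":0,"y":0.007,"z":0,"spin":0},{"fingers":1,"x":0,"y":0.007,"z":0,"spin":0},{"fingers":1,"x":0,"y":0.007,"z":0,"spin":0},{"fingers":1,"x":0,"y":0.007,"z":0,"spin":0},{"fingers":1,"x":0,"y":0.007,"z":0,"spin":0}]'
```

```text
time_s: 3.15
ee_pos: [0.5755, -0.0253, 0.0695]
eef_rot: [-1.571, -0.0, -0.032]
force: [0.2, 0.3, -1.0]
grip_width: 0.0936
```

```bash
python3 -m handwheel '[{"fingers":1,"x":0,"y":0.0003,"z":0,"spin":0},{"fingers":1,"x":0,"y":0.0006,"z":0,"spin":0},{"fingers":1,"x":0,"y":0.001,"z":0,"spin":0},{"fingers":1,"x":0,"y":0.001,"z":0,"spin":0},{"fingers":1,"x":0,"y":0.001,"z":0,"spin":0},{"fingers":1,"x":0,"y":0.001,"z":0,"spin":0},{"fingers":1,"x":0,"y":0.001,"z":0,"spin":0},{"fingers":1,"x":0,"y":0.001,"z":0,"spin":0},{"fingers":1,"x":0,"y":0.001,"z":0,"spin":0},{"fingers":1,"x":0,"y":0.001,"z":0,"spin":0}]'
```

```text
time_s: 4.15
ee_pos: [0.5756, -0.0253, 0.069]
eef_rot: [-1.571, -0.0, -0.032]
force: [-2.6, 0.1, 6.7]
grip_width: 0.0937
```

```bash
python3 -m handwheel '[{"fingers":1,"x":0,"y":0,"z":0.0015,"spin":0},{"fingers":1,"x":0,"y":0,"z":0.004,"spin":0},{"fingers":1,"x":0,"y":0,"z":0.007,"spin":0},{"fingers":1,"x":0,"y":0,"z":0.010,"spin":0},{"fingers":1,"x":0,"y":0,"z":0.013,"spin":0},{"fingers":1,"x":0,"y":0,"z":0.016,"spin":0},{"fingers":1,"x":0,"y":0,"z":0.0185,"spin":0},{"fingers":1,"x":0,"y":0,"z":0.02,"spin":0},{"fingers":1,"x":0,"y":0,"z":0.02,"spin":0},{"fingers":1,"x":0,"y":0,"z":0.02,"spin":0}]'
python3 - <<'E'
from h import *
p,_=cams.camera("side");cv2.imwrite("pics/s2.png",cv2.resize(p[180:310,240:400,::-1],None,fx=4,fy=4,interpolation=2))
E
```

```text
time_s: 5.15
ee_pos: [0.5763, -0.0052, 0.0691]
eef_rot: [-1.571, -0.001, -0.032]
force: [-1.1, 0.2, 6.6]
grip_width: 0.0942
```

View pics/s2.png

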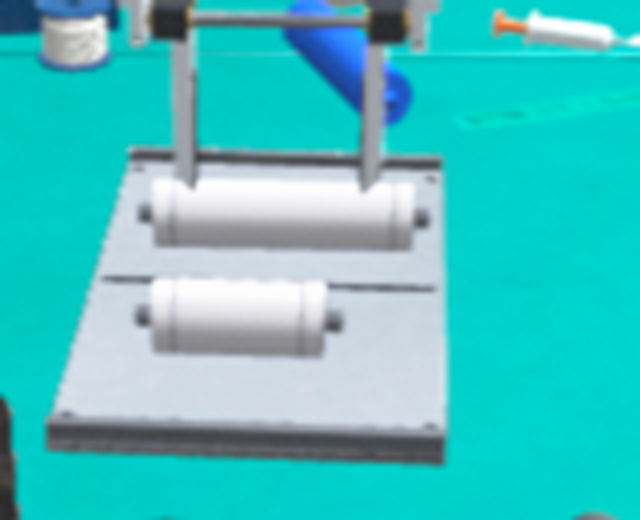

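It rolled about 10 mm, with both tips on top at (188,185) and (370,188) and a steady 6.6 N. Now lift, step back and set down again.

```bash
python3 -m handwheel '[{"fingers":1,"x":0,"y":-0.005,"z":0,"spin":0},{"fingers":1,"x":0,"y":-0.008,"z":0,"spin":0},{"fingers":1,"x":0,"y":-0.008,"z":-0.006,"spin":0},{"fingers":1,"x":0,"y":-0.008,"z":-0.013,"spin":0},{"fingers":1,"x":0,"y":-0.008,"z":-0.013,"spin":0},{"fingers":1,"x":0,"y":-0.005,"z":-0.013,"spin":0},{"fingers":1,"x":0,"y":-0.003,"z":-0.013,"spin":0},{"fingers":1,"x":0,"y":-0.001,"z":-0.013,"spin":0},{"fingers":1,"x":0,"y":0,"z":-0.013,"spin":0},{"fingers":1,"x":0,"y":0,"z":-0.013,"spin":0}]' && python3 -m handwheel '[{"fingers":1,"x":0,"y":0,"z":0.0015,"spin":0},{"fingers":1,"x":0,"y":0,"z":0.005,"spin":0},{"fingers":1,"x":0,"y":0,"z":0.009,"spin":0},{"fingers":1,"x":0,"y":0,"z":0.013,"spin":0},{"fingers":1,"x":0,"y":0,"z":0.017,"spin":0},{"fingers":1,"x":0,"y":0,"z":0.021,"spin":0},{"fingers":1,"x":0,"y":0,"z":0.0245,"spin":0},{"fingers":1,"x":0,"y":0,"z":0.026,"spin":0},{"fingers":1,"x":0,"y":0,"z":0.026,"spin":0},{"fingers":1,"x":0,"y":0,"z":0.026,"spin":0}]'
```

```text
time_s: 6.2
ee_pos: [0.5757, -0.0181, 0.0688]
eef_rot: [-1.571, -0.0, -0.032]
force: [-2.4, -0.3, 5.9]
grip_width: 0.0943
time_s: 7.2
ee_pos: [0.5767, 0.0079, 0.069]
eef_rot: [-1.571, -0.001, -0.032]
force: [-2.3, -0.2, 7.5]
grip_width: 0.0938
```

```bash
python3 -m handwheel '[{"fingers":1,"x":0,"y":-0.005,"z":0,"spin":0},{"fingers":1,"x":0,"y":-0.008,"z":0,"spin":0},{"fingers":1,"x":0,"y":-0.008,"z":-0.006,"spin":0},{"fingers":1,"x":0,"y":-0.008,"z":-0.013,"spin":0},{"fingers":1,"x":0,"y":-0.008,"z":-0.013,"spin":0},{"fingers":1,"x":0,"y":-0.005,"z":-0.013,"spin":0},{"fingers":1,"x":0,"y":-0.003,"z":-0.013,"spin":0},{"fingers":1,"x":0,"y":-0.001,"z":-0.013,"spin":0},{"fingers":1,"x":0,"y":0,"z":-0.013,"spin":0},{"fingers":1,"x":0,"y":0,"z":-0.013,"spin":0}]' && python3 -m handwheel '[{"fingers":1,"x":0,"y":0,"z":0.0015,"spin":0},{"fingers":1,"x":0,"y":0,"z":0.005,"spin":0},{"fingers":1,"x":0,"y":0,"z":0.009,"spin":0},{"fingers":1,"x":0,"y":0,"z":0.013,"spin":0},{"fingers":1,"x":0,"y":0,"z":0.017,"spin":0},{"fingers":1,"x":0,"y":0,"z":0.021,"spin":0},{"fingers":1,"x":0,"y":0,"z":0.0245,"spin":0},{"fingers":1,"x":0,"y":0,"z":0.026,"spin":0},{"fingers":1,"x":0,"y":0,"z":0.026,"spin":0},{"fingers":1,"x":0,"y":0,"z":0.026,"spin":0}]'
python3 - <<'E'
from h import *
p,_=cams.camera("side");cv2.imwrite("pics/s3.png",cv2.resize(p[180:310,240:400,::-1],None,fx=4,fy=4,interpolation=2))
E
```

```text
time_s: 8.2
ee_pos: [0.5761, -0.0052, 0.0688]
eef_rot: [-1.571, -0.0, -0.032]
force: [-3.0, -0.7, 6.0]
grip_width: 0.0939
time_s: 9.2
ee_pos: [0.5771, 0.0209, 0.0691]
eef_rot: [-1.571, -0.001, -0.032]
force: [-1.6, -0.7, 6.9]
grip_width: 0.0939
```

View pics/s3.png

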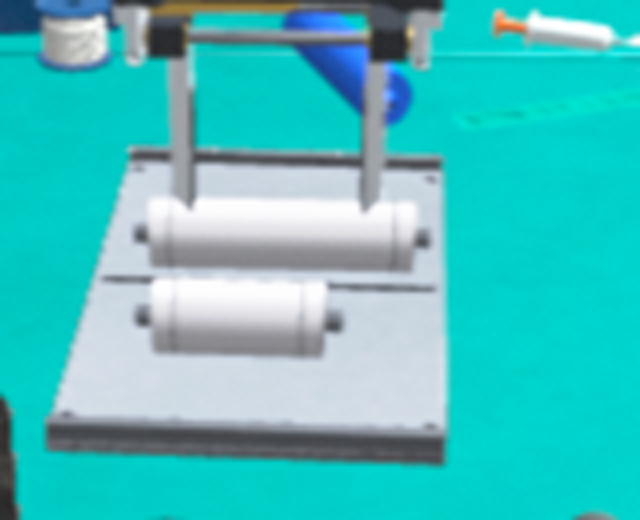

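Progress is as expected: the roller is straight, with its top edge at about y=200. One more cycle, then I retreat to measure.

```bash
python3 -m handwheel '[{"fingers":1,"x":0,"y":-0.005,"z":0,"spin":0},{"fingers":1,"x":0,"y":-0.008,"z":0,"spin":0},{"fingers":1,"x":0,"y":-0.008,"z":-0.006,"spin":0},{"fingers":1,"x":0,"y":-0.008,"z":-0.013,"spin":0},{"fingers":1,"x":0,"y":-0.008,"z":-0.013,"spin":0},{"fingers":1,"x":0,"y":-0.005,"z":-0.013,"spin":0},{"fingers":1,"x":0,"y":-0.003,"z":-0.013,"spin":0},{"fingers":1,"x":0,"y":-0.001,"z":-0.013,"spin":0},{"fingers":1,"x":0,"y":0,"z":-0.013,"spin":0},{"fingers":1,"x":0,"y":0,"z":-0.013,"spin":0}]' && python3 -m handwheel '[{"fingers":1,"x":0,"y":0,"z":0.0015,"spin":0},{"fingers":1,"x":0,"y":0,"z":0.005,"spin":0},{"fingers":1,"x":0,"y":0,"z":0.009,"spin":0},{"fingers":1,"x":0,"y":0,"z":0.013,"spin":0},{"fingers":1,"x":0,"y":0,"z":0.017,"spin":0},{"fingers":1,"x":0,"y":0,"z":0.021,"spin":0},{"fingers":1,"x":0,"y":0,"z":0.0245,"spin":0},{"fingers":1,"x":0,"y":0,"z":0.026,"spin":0},{"fingers":1,"x":0,"y":0,"z":0.026,"spin":0},{"fingers":1,"x":0,"y":0,"z":0.026,"spin":0}]' && python3 -m handwheel '[{"fingers":1,"x":0,"y":-0.005,"z":0,"spin":0},{"fingers":1,"x":0,"y":-0.02,"z":0,"spin":0},{"fingers":1,"x":0,"y":-0.04,"z":-0.03,"spin":0},{"fingers":1,"x":0,"y":-0.06,"z":-0.07,"spin":0},{"fingers":1,"x":0,"y":-0.06,"z":-0.11,"spin":0},{"fingers":1,"x":0,"y":-0.06,"z":-0.15,"spin":0},{"fingers":1,"x":0,"y":-0.06,"z":-0.19,"spin":0},{"fingers":1,"x":0,"y":-0.06,"z":-0.23,"spin":0},{"fingers":1,"x":0,"y":-0.06,"z":-0.23,"spin":0},{"fingers":1,"x":0,"y":-0.06,"z":-0.23,"spin":0}]'
python3 - <<'E'
from h import *
p,_=cams.camera("top");cv2.imwrite("pics/t4.png",cv2.resize(p[170:290,240:420,::-1],None,fx=4,fy=4,interpolation=2))
m=measure(p);print(m)
mid=np.array([582.8,38.9]);a=np.radians(-4.23);d=np.array([np.cos(a),np.sin(a)]);n=np.array([-d[1],d[0]])
for k in m:print(k,(m[k][0]-mid)@d,(m[k][0]-mid)@n)
E
```

```text
time_s: 10.25
ee_pos: [0.5766, 0.0078, 0.0688]
eef_rot: [-1.571, -0.0, -0.032]
force: [-2.5, -0.2, 5.5]
grip_width: 0.0941
time_s: 11.25
ee_pos: [0.5775, 0.0339, 0.0691]
eef_rot: [-1.571, -0.001, -0.032]
force: [-2.0, 0.3, 6.5]
grip_width: 0.0941
time_s: 12.25
ee_pos: [0.5699, -0.1966, 0.1291]
eef_rot: [-1.571, -0.0, -0.033]
force: [-0.7, 1.7, 0.4]
grip_width: 0.0939
{'long': (array([579.7,  38.9]), array([316.9, 193.9]), 85.73)}
long -3.091555578566996 -0.22865717708115016
```

View pics/t4.png

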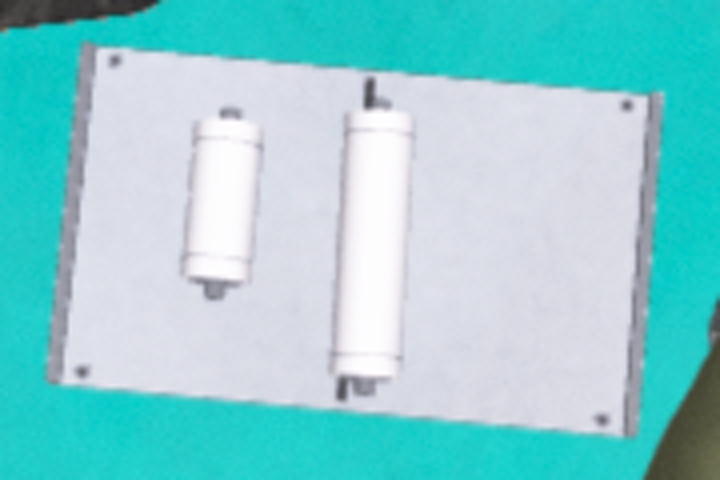

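The top view shows the roller at crop silhouette mids of about (379.5,118) and (365.5,365), still a little right of the line. The short roller hasn't moved. The brighter exposure broke my threshold, so I'll use the silhouette edges.

Run:
```python
from h import *
mid=np.array([582.8,38.9]);a=np.radians(-4.23);d=np.array([np.cos(a),np.sin(a)]);n=np.array([-d[1],d[0]])
def go(name,P):
    W=ray("top",np.array(P)/4-.375+[240,170],.03)[:,:2]*1000
    q=(W-mid)@np.c_[d,n];t=q[0]-q[1];print(name,W.round(1).tolist(),q.round(1).tolist(),"at x=0:",np.interp(0,[q[1,0],q[0,0]],[q[1,1],q[0,1]]).round(1),"deg",np.degrees(t[1]/t[0]))
go("start",[[465,125],[452,370]]);go("now",[[379.5,118],[365.5,365]])
print(get_obs()['qpos'][:3])
```

```text
start [[646.8, -22.7], [505.5, -16.9]] [[68.4, -56.8], [-73.0, -61.3]] at x=0: -59.0 deg 1.8418480909687354
now [[650.1, 26.4], [507.5, 32.2]] [[68.0, -7.5], [-74.6, -12.3]] at x=0: -9.8 deg 1.9031705213796988
[-0.39154103  0.50495011  1.46546581]
```

It travelled 49 mm, as expected, with 9.8 mm to go. I return to 5 mm behind the axis and do a 19.6 mm stroke.

```bash
python3 -m handwheel '[{"fingers":1,"x":0,"y":0,"z":0.045,"spin":0},{"fingers":1,"x":0,"y":0,"z":0.09,"spin":0},{"fingers":1,"x":0,"y":0,"z":0.135,"spin":0},{"fingers":1,"x":0,"y":0.01,"z":0.18,"spin":0},{"fingers":1,"x":0,"y":0.025,"z":0.21,"spin":0},{"fingers":1,"x":0,"y":0.04,"z":0.2204,"spin":0},{"fingers":1,"x":0,"y":0.05,"z":0.2204,"spin":0},{"fingers":1,"x":0,"y":0.05,"z":0.2204,"spin":0},{"fingers":1,"x":0,"y":0.052,"z":0.2204,"spin":0},{"fingers":1,"x":0,"y":0.052,"z":0.2204,"spin":0}]' && python3 -m handwheel '[{"fingers":1,"x":0,"y":0.002,"z":0,"spin":0},{"fingers":1,"x":0,"y":0.004,"z":0,"spin":0},{"fingers":1,"x":0,"y":0.0055,"z":0,"spin":0},{"fingers":1,"x":0,"y":0.0065,"z":0,"spin":0},{"fingers":1,"x":0,"y":0.0072,"z":0,"spin":0},{"fingers":1,"x":0,"y":0.0076,"z":0,"spin":0},{"fingers":1,"x":0,"y":0.008,"z":0,"spin":0},{"fingers":1,"x":0,"y":0.008,"z":0,"spin":0},{"fingers":1,"x":0,"y":0.008,"z":0,"spin":0},{"fingers":1,"x":0,"y":0.008,"z":0,"spin":0}]'
```

```text
time_s: 13.3
ee_pos: [0.5773, 0.023, 0.0768]
eef_rot: [-1.571, -0.001, -0.033]
force: [-0.5, 0.5, -0.4]
grip_width: 0.0939
time_s: 14.3
ee_pos: [0.5771, 0.0242, 0.069]
eef_rot: [-1.571, -0.0, -0.032]
force: [-3.0, -0.5, 7.5]
grip_width: 0.0939
```

Contact is good. Now the final stroke, then lift and retreat.

```bash
python3 -m handwheel '[{"fingers":1,"x":0,"y":0,"z":0.0015,"spin":0},{"fingers":1,"x":0,"y":0,"z":0.004,"spin":0},{"fingers":1,"x":0,"y":0,"z":0.007,"spin":0},{"fingers":1,"x":0,"y":0,"z":0.010,"spin":0},{"fingers":1,"x":0,"y":0,"z":0.013,"spin":0},{"fingers":1,"x":0,"y":0,"z":0.016,"spin":0},{"fingers":1,"x":0,"y":0,"z":0.0185,"spin":0},{"fingers":1,"x":0,"y":0,"z":0.0195,"spin":0},{"fingers":1,"x":0,"y":0,"z":0.0195,"spin":0},{"fingers":1,"x":0,"y":0,"z":0.0195,"spin":0}]' && python3 -m handwheel '[{"fingers":1,"x":0,"y":-0.005,"z":0,"spin":0},{"fingers":1,"x":0,"y":-0.02,"z":0,"spin":0},{"fingers":1,"x":0,"y":-0.04,"z":-0.03,"spin":0},{"fingers":1,"x":0,"y":-0.06,"z":-0.07,"spin":0},{"fingers":1,"x":0,"y":-0.06,"z":-0.11,"spin":0},{"fingers":1,"x":0,"y":-0.06,"z":-0.15,"spin":0},{"fingers":1,"x":0,"y":-0.06,"z":-0.19,"spin":0},{"fingers":1,"x":0,"y":-0.06,"z":-0.23,"spin":0},{"fingers":1,"x":0,"y":-0.06,"z":-0.25,"spin":0},{"fingers":1,"x":0,"y":-0.06,"z":-0.25,"spin":0}]'
python3 - <<'E'
from h import *
p,_=cams.camera("top");cv2.imwrite("pics/t5.png",cv2.resize(p[170:290,240:420,::-1],None,fx=4,fy=4,interpolation=2))
q,_=cams.camera("side");cv2.imwrite("pics/s5.png",q[:,:,::-1])
E
```

```text
time_s: 15.3
ee_pos: [0.5779, 0.0437, 0.0691]
eef_rot: [-1.571, -0.001, -0.032]
force: [-2.6, 1.1, 7.0]
grip_width: 0.0939
time_s: 16.3
ee_pos: [0.5694, -0.2087, 0.1294]
eef_rot: [-1.571, -0.001, -0.035]
force: [0.3, 1.0, 0.2]
grip_width: 0.094
```

View pics/t5.png

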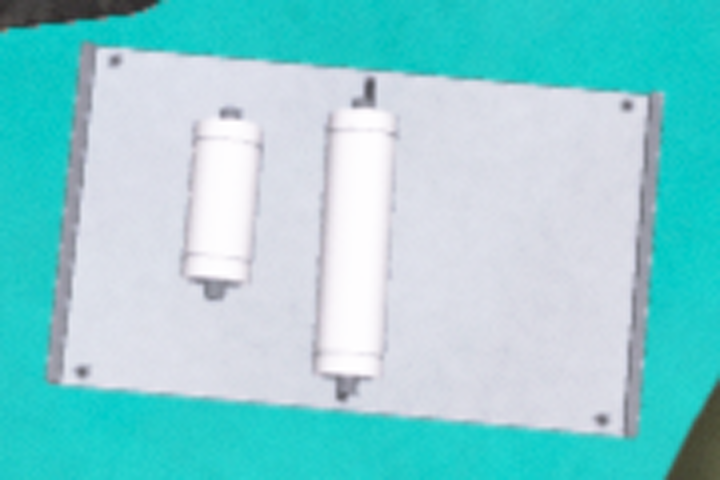

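View pics/s5.png

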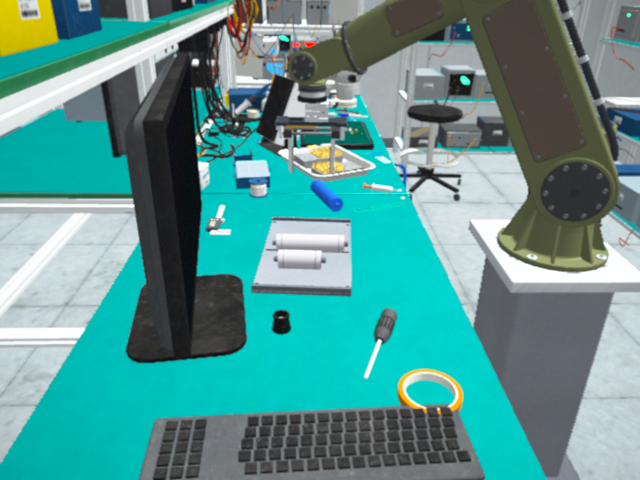

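The top crop shows the roller with silhouette mids at about (363,118) and (348,365), and the line emerging at both ends at (371,85) and (342,395). The side view shows the short roller, loupe (281,321) and driver (380,340) unmoved and the hand clear. I compute the offset and check for movement.

Run:
```python
from h import *
mid=np.array([582.8,38.9]);a=np.radians(-4.23);d=np.array([np.cos(a),np.sin(a)]);n=np.array([-d[1],d[0]])
def go(c,P):
    q=(ray(c,P,.03 )[:,:2]*1000-mid)@np.c_[d,n];print(c,q.round(1).tolist(),q.mean(0).round(1))
go("top",np.array([[363,118],[348,365]])/4-.375+[240,170])
# journal tips on both ends, crop coords, height of axis
go("top",np.array([[360.5,103],[347,386]])/4-.375+[240,170])
# side: same offset of line vs roller
p=cv2.imread("pics/s5.png")
cv2.imwrite("pics/s6.png",cv2.resize(p[225:275,255:355],None,fx=8,fy=8,interpolation=2))
z=np.load("pics/side0.npz")['p'][:,:,::-1]
for nm,(r0,r1,c0,c1) in dict(loupe=(305,340,265,298),driver=(305,382,355,402)).items():
    A,B=[cv2.cvtColor(np.ascontiguousarray(i[r0:r1,c0:c1]),6).astype(np.float32) for i in(z,p)];print(nm,cv2.phaseCorrelate(A,B))
```

```text
top [[67.2, 1.9], [-75.5, -2.4]] [-4.2 -0.3]
top [[75.8, 4.1], [-87.5, -2.9]] [-5.8  0.6]
loupe ((0.0366579995775318, 0.03400015651289934), 1.0177301238348455)
driver ((-0.0368496669750229, -0.003887414465388872), 1.005832048629721)
```

View pics/s6.png

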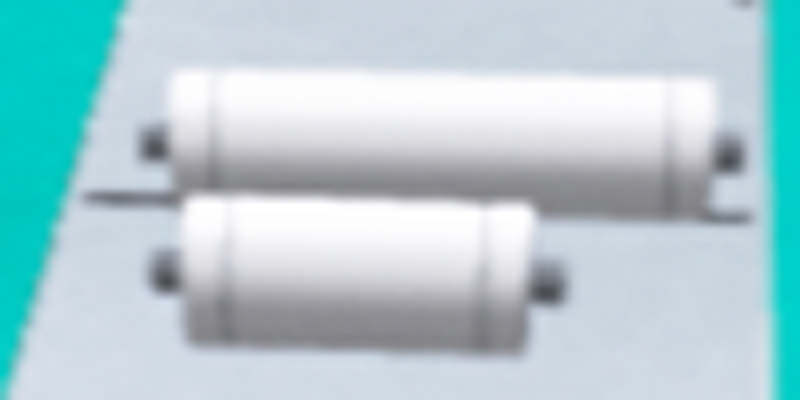

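The line meets the underside of the roller at both ends in the side view too: (130,197) and (725,217). I'm handing in.

```bash
python3 -c "
from station import workorder,get_obs;print(get_obs()['time_s'],get_obs()['force']);print(workorder.hand_in())"
```

```text
16.4 [-1.3819266  -0.2784776   0.45898894]
the job is handed in; nothing more can be done
None
```

The long roller is on the line and I have handed the job in at 16.4 s. I rolled it about 59 mm in five short strokes, pressing the open fingertips on its top with about 6–7 N. Nothing was gripped or lifted.

**Last checks**
- **Sideways:** the roller's axis is within about 0.5 mm of the line; two readings of the same top picture gave -0.3 and +0.6 mm.
- **Lengthwise:** it sits about 4–6 mm from the line's middle.
- **Direction:** it is about 2° (0.03 rad) off the line by its silhouette; the limit is 0.12 rad.
- **Other things:** the short roller looks unmoved in the pictures. The loupe and screwdriver shifted less than 0.05 px in the side view.
- **Hand:** it was clear, about 0.25 m away, with the force reading near zero.

**What disagreed**
- My brightness threshold failed under the later exposure, so the final figures come from silhouette edges read by hand (about ±1 mm).
- The journal tips put the direction nearer 2.5°, still well inside the limit.
- The side view was checked by eye only: the line meets the roller's underside at both ends.

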